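# Seal a lidded tub in a sprung lid press and hold it at the mark

## Task

Put the flat lidded tub right side up into the nest of the lid press, then flip the folded-back pressing plate over onto it. Press the plate's handle down against the spring until the red pointer is inside the green band (bed 9 to 15 mm down) and finish while still holding it there. Do not disturb the spice jar, the tin and the lemon.

Things in the scene. Friction and masses are not known exactly. Their poses are not given: they have to be found in the camera images.
- tub: flat rectangular food tub with a closed (fixed) lid, cream with a blue top, 63 x 105 x 26 mm, loose, about 0.15 kg, lid up; origin at the centre of its underside, long side along its y, z up
- nest (a point): centre of the sprung bed's top face, where the centre of the tub's underside belongs; 46 mm above the worktop unpressed, sinks with the bed. Axes as press_hinge; it lies 85 mm to -y of the hinge line. Takes the tub long side along x, either way round, 2 to 4 mm play a side: blue walls 13 mm high at the short ends and corners; the middle 70 mm of each long side is open for fingers
- press_hinge (a point): middle of the plate's hinge line, 85 mm above the worktop, between two lugs 89 mm high (49 to 61 mm either side of it along x), on the grey press. Its base, 140 mm along x, is fixed and reaches from 155 mm to -y to 120 mm to +y. Axes: x along the hinge, y from the nest towards the folded-back plate, z up
- plate_grip (a point): centre of the black roller-shaped handle at the plate's free end, 150 mm from the hinge line: 20 mm diameter, 36 mm long, parallel to the hinge, rigid on the plate, on a neck 14 mm wide; the plate (92 mm wide, 8 mm thick) begins 33 mm inward. Pinch its ends from above or push its top. Its axes turn with the plate
- press_plate (a joint): angle of the aluminium pressing plate (0.22 kg), rad: 0 folded back level, its rubber foot (85 mm from the hinge) facing up; pi/2 upright; about 3.1 turned over with the foot resting on the lid of the tub in the nest; more as the bed is pressed, stop at 3.40. The hinge is damped: let go past upright, the plate sinks shut by itself in a second or two
- press_bed (a joint): how far the sprung bed is pushed down, m: 0 up, 0.020 stop; springs back when let go. 6 N at 0 plus 0.9 N per mm (17 N at 12 mm on the foot, about 10 N at the handle). The handle sinks about 1.8 times as far as the bed. A red pointer on the bed runs on a white scale at the -x side; green band = 9 to 15 mm. The plate cannot press the bed without the tub
- pepper_jar: small glass spice jar with a black cap with a dark red top, 41 mm across, 105 mm high, loose, leave alone; origin at the centre of its underside
- pea_tin: round food tin with a green and white label, 76 mm across, 58 mm high, loose, leave alone; origin at the centre of its underside
- lemon: lemon, 83 x 58 x 58 mm, loose, leave alone; origin at the centre of its underside

How it is judged (in metres and radians):
On the way, in this order (a step that is already met when the one before it is completed fails the run):
1. the tub is seated in the nest, lid up, while the plate is still open (x of tub in the frame of nest between -0.008 and 0.008 m and y of tub in the frame of nest between -0.008 and 0.008 m and z of tub in the frame of nest below 0.005 m and angle between tub's own z axis and vertical below 0.12 rad and value of joint press_plate below 1.5 rad), for 0.2 s.
2. the plate is flipped over, foot down onto the tub (value of joint press_plate above 2.9 rad), for 0.1 s.
At the end, for the whole second after the job is handed in: The robot is still pressing on the plate (over 3 N) with the bed held 9 to 15 mm down, the plate bearing on the tub with over 8 N, the tub lid up in the nest within 8 mm of its centre, touched by the plate and not by the robot (value of joint press_bed between 0.009 and 0.015 m and contact force between press_plate and tub above 8 N and contact force between any of the fingers, the arm and press_plate above 3 N and contact force between each of the fingers, the arm and tub below 0.5 N and x of tub in the frame of nest between -0.008 and 0.008 m and y of tub in the frame of nest between -0.008 and 0.008 m and z of tub in the frame of nest below 0.006 m and angle between tub's own z axis and vertical below 0.15 rad); the arm keeps its last pose, push and grip.
It fails at once if the spice jar, the tin or the lemon is moved by more than 30 mm (distance of any of pepper_jar, pea_tin, lemon from where it was at the start of the episode above 0.03 m).
It also fails if it takes over 54 s, if anything falls off the work surface, if the arm or the gripper's body presses on something with over 40 N, if the wrist force passes 120 N, or if a joint passes its speed limit or range.

## Robot

A 6-joint arm with a two-finger parallel gripper is mounted at the origin on a cart in front of the work surface, level with it; the furniture and walls round the work are solid. World frame = base frame: x ahead of the robot, y to its left, z up, the work surface at z = 0. Lengths are in mm, angles in rad, forces in N, time in s.
With the tool pointing down it reaches from about 250 to 775 mm from the base axis. Payload 8.9 kg.
Tool frame: the origin (TCP) lies on the centre line of the jaws, within the pads' length; the fingertips stand robot.tcp_to_tips ahead of it and the grasp point (between the pads) is the TCP (robot.tcp_to_tips is the distance from the TCP to the fingertips, in mm); z points along the fingers, y is the line along which they close (so a half turn about z gives the same grasp; the last joint's range is limited). The gripper opens to 85 mm and grips with 20 to 120 N. Pads are 22 mm wide; open, the fingers measure 114 mm over their backs; the gripper's body (76 mm by 85 mm) begins 54 mm behind the grasp point. The pads swing forward as they close: fully open they stand 13 mm farther back than shut.
Start: joints at [-1.393, 0.291, -0.153, 1.127, 0, 1.431], TCP at [163.553, -498.873, 250.305] pointing down, gripper open.
Joint ranges: [-2.52, 2.52], [-0.91, 1.74], [-1.3, 1.37], [-1.96, 2.02], [-1.52, 1.47], [-3.14, 3.14]. Speed limits (rad/s): [2.22, 2.22, 2.79, 3.14, 3.14, 3.14].

## Interface

Orientations are given as a unit quaternion [w, x, y, z].
In Python, from station import robot, optics, order gives the robot as it stands.
- The arm moves only by the shell command python3 -m handwheel 'ROWS'. ROWS is JSON, a list of rows, each a list of 3 entries, a list of its own where there are three numbers: the shift along the tool's x, y, z in units of 2.5 cm (1.0 is 2.5 cm), then the turn, a rotation vector about the tool's x, y, z in units of 0.08 rad (1.0 is 0.08 rad), then the opening, from 0 (shut) to 1 (fully open). In form: [[[tx, ty, tz], [rx, ry, rz], hand], ...]. A call has 1 to 5 rows; each row shifts and turns the commanded pose from where the row before left it, along the tool's axes as they then stand; what a row does not reach is not made up. A row lasts 1/8 s, in which the tool goes at most 62.5 mm and 10.7 degrees, less where a joint would pass 70% of its speed; a pose out of reach is approached as far as the arm can. A call with a number of a shift or a turn outside -1 to 1 is refused whole. A call with a gripper value outside its range is refused whole. The fingers move at their own pace and stop on an object; the grip force is fixed at half the most. Time passes only in rows, so rows that do not move let the fingers close. It gives the time, the measured TCP pose, the force, the opening and the grip force at its end, in the units of the state.
- robot.sense(): the state, without advancing time (a new reading comes with each control period).
- optics.read_camera(name): name is "scene" or "top" or "wrist"; returns a dict with "img" (400x640x3 uint8, blue, green, red), "depth" (400x640 float32, mm along the optical axis (not along the pixel's ray), 0 where there is no reading), "camera_matrix" (3x3 intrinsics, pixels), "R" (3x3) and "t" (3): a world point X has camera coordinates R X + t. Camera axes: x right, y down, z forward; pixel columns grow to the right and rows downward; lengths in mm; the calibration is good to about 2 mm. The wrist camera is an equidistant fisheye: a pixel r from the principal point sees the ray r / f radians off the axis. A picture is of the moment at which its call begins.
- order.close_job(): hands the job in; it is judged then, once.
Trained networks look in the newest picture that a camera, given by its name, has taken for a name from the list of things; names that differ only in an ending like _2 or _b are one class to them, and where a whole thing is asked for, a point or a joint stands for the part that bears it (a point fixed in the world has none). Each returns a list of dicts, best first, with "confidence" (0 to 1); they miss things now and then, are a little off and sometimes report something else, mostly with a low value. They report only what shows in the picture. A call takes as long as a camera call.
- optics.find_in(thing, camera): "position" ([x, y, z] in mm, in world coordinates, good to about 4 mm: the middle of the surface that is visible of it).
- optics.landmark_of(thing, camera): "position" ([x, y, z] in mm, in world coordinates, good to about 4 mm: a listed point, or the origin of a listed thing).
The state is a dict: "clock": time; "q": joint angles; "joint_velocities": joint speeds; "joint_torque": joint torques, N m; "tool_pos": TCP position; "tcp_rot": TCP orientation; "force": force on the tool from outside, world axes, zero at the start; "moment": the same for the moment, N m; "grip_width": opening from 0.0 (shut) to 1.0 (fully open); "gripper_force": force on a finger pad.
Only numpy, scipy, OpenCV 4.12 (cv2) and the standard library are available. Lean on these libraries where they do the work, as an engineer would, in place of code of your own. Each camera call takes 0.05 s, during which the arm holds its last target. There are 200 camera calls.

## Working session

There is one attempt and no reset: what is moved stays moved. The work goes in short steps, Python scripts to look and compute and a shell command to move; the robot and the scene stay as the last step left them, time stands still between calls to the robot, and variables do not carry over. Pictures are saved under pics/ and viewed, at most 10 in all, crops included, and the job is handed in when it is done.

```bash
mkdir -p pics
python3 - <<'E'
from station import robot, optics
import cv2,numpy as np
s=robot.sense();print(s, robot.tcp_to_tips)
for c in ["top","scene"]:
    r=optics.read_camera(c);cv2.imwrite(f"pics/{c}0.png",r["img"])
    for n in ["tub","nest","press_hinge","plate_grip","pepper_jar","pea_tin","lemon"]:
        for f in (optics.landmark_of,):
            o=f(n,c);print(c,n,[(np.round(d["position"]).tolist(),round(d["confidence"],2)) for d in o[:2]])
E
```

```text
{'clock': 0.0, 'q': array([-1.39330278e+00,  2.91291006e-01, -1.54115667e-01,  1.12668093e+00,
       -3.82361379e-06,  1.43148469e+00]), 'joint_velocities': array([-3.56735913e-05,  4.48604253e-04,  5.60814695e-04, -8.00948152e-04,
       -1.04576540e-03,  9.75925922e-04]), 'joint_torque': array([-2.08809448e-03, -5.37142968e+01,  3.31369364e+01,  1.59295520e-02,
       -3.26599875e-04, -2.73369909e-05]), 'tool_pos': array([ 163.47961982, -498.47579471,  249.73068466]), 'tcp_rot': array([-6.45486008e-04,  9.87480314e-01,  1.57740969e-01, -1.42365989e-05]), 'force': array([-0.4754617 , -0.50158343,  0.25595298]), 'moment': array([-0.01761764, -0.02417649, -0.00122442]), 'gripper_force': 0.0, 'grip_width': 0.9984223708657056} 19.0
top tub [([430.0, -260.0, -3.0], 0.87)]
top nest [([493.0, -21.0, 43.0], 0.7), ([425.0, -261.0, -3.0], 0.43)]
top press_hinge [([502.0, 70.0, 81.0], 0.74)]
top plate_grip [([514.0, 217.0, 84.0], 0.69)]
top pepper_jar [([426.0, -256.0, -1.0], 0.74), ([677.0, -73.0, 1.0], 0.67)]
top pea_tin [([430.0, -448.0, 0.0], 0.96)]
top lemon [([686.0, 64.0, 1.0], 0.63)]
scene tub [([427.0, -259.0, -1.0], 0.61)]
scene nest [([494.0, -18.0, 44.0], 0.77)]
scene press_hinge [([498.0, 69.0, 84.0], 0.59)]
scene plate_grip [([507.0, 217.0, 83.0], 0.84)]
scene pepper_jar [([674.0, -77.0, -2.0], 0.89)]
scene pea_tin [([425.0, -454.0, -0.0], 0.64)]
scene lemon []
```

View pics/top0.png

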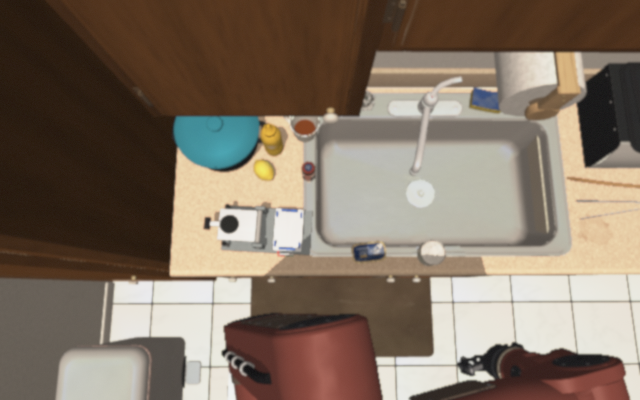

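View pics/scene0.png

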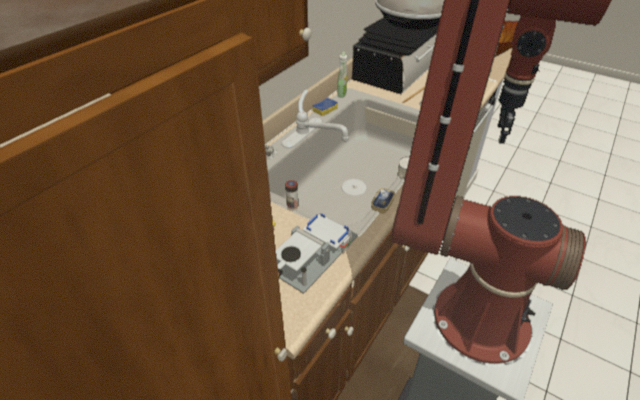

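```bash
cat > h.py <<'E'
import numpy as np,cv2
from station import robot,optics
from scipy.spatial.transform import Rotation as R
def cloud(c):
    r=optics.read_camera(c);d=r["depth"];K=r["camera_matrix"]
    v,u=np.mgrid[:400,:640]
    P=np.stack([(u-K[0,2])/K[0,0]*d,(v-K[1,2])/K[1,1]*d,d],-1)
    return r["img"],(P-r["t"].reshape(3))@r["R"],d>0
def rect(pts):
    (c,s,a)=cv2.minAreaRect(pts.astype(np.float32)); return np.round(c,1),np.round(s,1),round(a,1)
def st():
    s=robot.sense();q=s["tcp_rot"];return s,R.from_quat(np.r_[q[1:],q[0]])
E
python3 - <<'E'
from h import *
img,P,ok=cloud("top");hsv=cv2.cvtColor(img,cv2.COLOR_BGR2HSV)
x,y,z=P[...,0],P[...,1],P[...,2]
m=ok&(z>18)&(z<34)&(abs(x-428)<90)&(abs(y+260)<90)
print("tub",m.sum(),rect(P[m][:,:2]),np.median(P[m][:,2]))
m=ok&(z>75)&(z<110)&(abs(x-505)<90)&(y>100)&(y<260)
print("plate",m.sum(),rect(P[m][:,:2]),np.median(P[m][:,2]))
m=ok&(z>25)&(abs(x-500)<120)&(y>-130)&(y<260)
print("press",m.sum(),rect(P[m][:,:2]))
m=ok&(z>40)&(z<52)&(abs(x-493)<65)&(abs(y+20)<50)
print("bed",m.sum(),rect(P[m][:,:2]),np.median(P[m][:,2]))
m=ok&(z>75)&(z<110)&(abs(x-510)<30)&(y>196)&(y<250)
print("grip",m.sum(),rect(P[m][:,:2]),np.percentile(P[m][:,2],95))
E
```

```text
tub 630 (array([ 429.3, -258.2]), array([ 62.5, 104.9]), 6.4) 22.543093119810145
plate 1098 (array([507. , 165.3]), array([129.9, 124.6]), 89.6) 89.73600652850389
press 2897 (array([493.8,  86.6]), array([287. , 143.9]), 86.6)
bed 1040 (array([493.2, -14.4]), array([ 86.4, 130.5]), 87.3) 45.49246203797665
grip 108 (array([510.1, 212.7]), array([33.1, 36.4]), 86.2) 96.94566573329125
```

The pictures show the tub on the front sink rim (370,252 in top). The press is left of the sink, with its plate folded left and the handle at (208,222). The jar, lemon and tin stand clear of it. A cabinet hangs over the left side, so I'll check its clearance and the exact angles.

```bash
cat >> h.py <<'E'
def plan(target,xax=None):
    """total shift in tool units, and yaw turn about tool z to bring tool x to heading xax (deg)"""
    s,r=st();d=r.inv().apply(np.array(target)-s["tool_pos"])/25
    ex=r.apply([1,0,0]);yaw=np.degrees(np.arctan2(ex[1],ex[0]))
    print("t",s["clock"],"pos",s["tool_pos"].round(1),"shift units",d.round(2),"yaw",yaw.round(2),"z",r.apply([0,0,1]).round(3))
    if xax is not None: print("turn units z",round(-np.radians((xax-yaw+180)%360-180)/.08,2))
E
python3 - <<'E'
from h import *
img,P,ok=cloud("top");x,y,z=P[...,0],P[...,1],P[...,2]
m=ok&(z>18)&(z<34)&(abs(x-428)<90)&(abs(y+260)<90)
Q=P[m][:,:2];c=Q-Q.mean(0);w,v=np.linalg.eigh(c.T@c);print("tub long axis",v[:,1],np.degrees(np.arctan2(*v[::-1,1])))
for c in ["top","scene"]:
    if c=="scene": img,P,ok=cloud("scene");x,y,z=P[...,0],P[...,1],P[...,2]
    for y0 in range(-100,500,50):
        m=ok&(z>150)&(y>y0)&(y<y0+50)&(x>300)&(x<900)
        if m.sum(): print(c,y0,m.sum(),"xmin",x[m].min().round(),"z",np.percentile(z[m],[0,50,100]).round())
plan([429,-258,100],96.4)
E
```

```text
tub long axis [-0.12130243  0.9926156 ] 96.96727557462057
top -100 3995 xmin 651.0 z [491. 786. 898.]
top -50 3987 xmin 651.0 z [493. 786. 897.]
top 0 4147 xmin 651.0 z [150. 780. 897.]
top 50 4017 xmin 651.0 z [150. 784. 897.]
top 100 4015 xmin 651.0 z [492. 784. 896.]
top 150 3478 xmin 651.0 z [491. 784. 896.]
top 200 2077 xmin 659.0 z [490. 752. 882.]
top 250 2 xmin 680.0 z [856. 856. 857.]
top 300 1190 xmin 380.0 z [153. 650. 790.]
top 350 34297 xmin 359.0 z [150. 586. 793.]
top 400 77 xmin 359.0 z [182. 460. 628.]
top 450 38 xmin 364.0 z [199. 391. 526.]
scene -100 840 xmin 650.0 z [489. 598. 679.]
scene -50 1015 xmin 649.0 z [491. 605. 691.]
scene 0 1106 xmin 649.0 z [493. 621. 705.]
scene 50 26 xmin 650.0 z [555. 631. 703.]
scene 300 33 xmin 381.0 z [238. 655. 824.]
scene 350 4792 xmin 357.0 z [151. 689. 845.]
scene 400 9917 xmin 357.0 z [150. 666. 857.]
scene 450 11531 xmin 357.0 z [150. 693. 869.]
t 0.95 pos [ 163.6 -498.9  250.4] shift units [13.09 -5.85  6.01] yaw 18.15 z [-0. -0. -1.]
turn units z -17.07
```

```bash
python3 -m handwheel '[[[1,-0.45,0],[0,0,-1],1]]' ; python3 -c "
from h import *
plan([429,-258,100],96.4)"
```

```text
clock: 1.08
tool_pos: [183.3, -481.1, 250.2]
tcp_rot: [0.0, 0.98, 0.197, -0.0]
force: [0.0, -0.0, 0.1]
grip_width: 0.999
gripper_force: 0.0
t 1.075 pos [ 183.3 -481.1  250.2] shift units [12.51 -4.44  6.  ] yaw 22.71 z [-0. -0. -1.]
turn units z -16.08
```

```bash
python3 -m handwheel '[[[1,-0.35,0],[0,0,0],1],[[1,-0.35,0],[0,0,0],1],[[1,-0.35,0],[0,0,0],1],[[1,-0.35,0],[0,0,0],1],[[1,-0.35,0],[0,0,0],1]]' >/dev/null
python3 -m handwheel '[[[1,-0.35,0.4],[0,0,0],1],[[1,-0.35,0.4],[0,0,0],1],[[1,-0.35,0.4],[0,0,0],1],[[1,-0.35,0.4],[0,0,0],1],[[1,-0.35,0.4],[0,0,0],1]]' >/dev/null
python3 -m handwheel '[[[1,-0.35,1],[0,0,-1],1],[[1,-0.35,1],[0,0,-1],1],[[0.5,-0.2,0.5],[0,0,-1],1],[[0,0,0],[0,0,-1],1],[[0,0,0],[0,0,-1],1]]' >/dev/null
python3 -m handwheel '[[[0,0,0],[0,0,-1],1],[[0,0,0],[0,0,-1],1],[[0,0,0],[0,0,-1],1],[[0,0,0],[0,0,-1],1],[[0,0,0],[0,0,-1],1]]' >/dev/null
python3 -m handwheel '[[[0,0,0],[0,0,-1],1],[[0,0,0],[0,0,-1],1],[[0,0,0],[0,0,-1],1],[[0,0,0],[0,0,-1],1],[[0,0,0],[0,0,-1],1]]'
python3 -c "
from h import *
r=optics.read_camera('wrist');cv2.imwrite('pics/w1.png',r['img'])
print(optics.landmark_of('tub','wrist')[:1])
img,P,ok=cloud('top');x,y,z=P[...,0],P[...,1],P[...,2]
plan([429,-258,23],96.6)"
```

```text
clock: 4.2
tool_pos: [426.4, -255.3, 137.8]
tcp_rot: [0.0, 0.697, 0.717, -0.0]
force: [0.1, 0.4, -0.3]
grip_width: 0.998
gripper_force: 0.0
[{'position': [432.5, -258.8, -1.3], 'confidence': 0.67}]
t 4.35 pos [ 426.4 -255.3  137.8] shift units [-0.11  0.1   4.59] yaw 91.41 z [ 0. -0. -1.]
turn units z -1.13
```

View pics/w1.png

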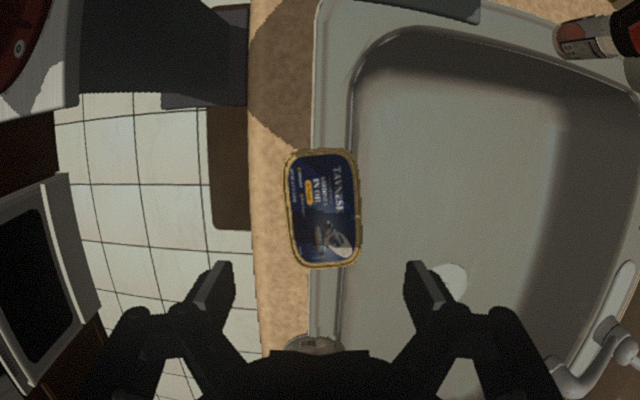

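The wrist view shows the tub lying centred between the fingers (about 323,210) and nearly aligned. I'll descend and grip.

```bash
python3 -m handwheel '[[[-0.1,0.12,1],[0,0,-1],1],[[0,0,1],[0,0,-0.15],1],[[0,0,1],[0,0,0],1],[[0,0,1],[0,0,0],1],[[0,0,0.55],[0,0,0],1]]'
python3 -m handwheel '[[[0,0,0],[0,0,0],0],[[0,0,0],[0,0,0],0],[[0,0,0],[0,0,0],0],[[0,0,0],[0,0,0],0],[[0,0,0],[0,0,0],0]]'
```

```text
clock: 4.97
tool_pos: [429.0, -257.3, 23.0]
tcp_rot: [-0.001, 0.665, 0.747, -0.0]
force: [-0.1, 0.1, 1.1]
grip_width: 1.0
gripper_force: 0.0
clock: 5.6
tool_pos: [430.0, -258.0, 25.0]
tcp_rot: [0.001, 0.664, 0.748, 0.0]
force: [-0.5, 1.6, 6.8]
grip_width: 0.684
gripper_force: 65.0
```

```bash
python3 -m handwheel '[[[0,0,-1],[0,0,0],0],[[0,0,-1],[0,0,0],0],[[0,0,-1],[0,0,0],0],[[0,0,-1],[0,0,0],0],[[0,0,-1],[0,0,0],0]]'
python3 - <<'E'
from h import *
for c in ["top","scene"]:
    img,P,ok=cloud(c);hsv=cv2.cvtColor(img,cv2.COLOR_BGR2HSV);x,y,z=P[...,0],P[...,1],P[...,2]
    reg=ok&(abs(x-493)<110)&(abs(y+20)<70)
    m=reg&(hsv[...,0]>100)&(hsv[...,0]<130)&(hsv[...,1]>100)&(z>40)&(z<75)
    print(c,"blue",m.sum(),rect(P[m][:,:2]),np.percentile(P[m][:,2],[5,50,95]).round(1))
    m=ok&(abs(x-493)<110)&(y>-110)&(y<220)&(z>8)&(z<70); print("base",m.sum(),rect(P[m][:,:2]))
    m=ok&(abs(x-505)<110)&(y>80)&(y<300)&(z>80)&(z<94); print("plate",m.sum(),rect(P[m][:,:2]),np.median(P[m][:,2]))
    m=reg&(hsv[...,1]<60)&(hsv[...,2]>170)&(z>38)&(z<54); print("bed",m.sum(),rect(P[m][:,:2]),np.median(P[m][:,2]))
    for n in ["nest","press_hinge","plate_grip"]:
        print(n,[(np.round(d["position"],1).tolist(),round(d["confidence"],2)) for d in optics.landmark_of(n,c)[:1]])
    if c=="top":
        k=cv2.resize(img[190:270,190:330],None,fx=5,fy=5,interpolation=cv2.INTER_CUBIC);cv2.imwrite("pics/press.png",k)
plan([493.5,-20,150],176.5)
E
```

```text
clock: 6.22
tool_pos: [429.6, -257.7, 150.3]
tcp_rot: [0.0, 0.664, 0.748, 0.0]
force: [0.9, 0.2, -1.6]
grip_width: 0.68
gripper_force: 65.2Traceback (most recent call last):
  File "<stdin>", line 6, in <module>
    return _quantile_unchecked(
        a, q, axis, out, overwrite_input, method, keepdims, weights)
    return _ureduce(a,
                    func=_quantile_ureduce_func,
    ...<5 lines>...
                    overwrite_input=overwrite_input,
                    method=method)
    r = func(a, **kwargs)
    result = _quantile(arr,
                       quantiles=q,
    ...<2 lines>...
                       out=out,
                       weights=wgt)
    slices_having_nans = np.isnan(arr[-1, ...])
                                  ~~~^^^^^^^^^
IndexError: index -1 is out of bounds for axis 0 with size 0
```

```bash
cat > m.py <<'E'
from h import *
for c in ["top","scene"]:
    img,P,ok=cloud(c);hsv=cv2.cvtColor(img,cv2.COLOR_BGR2HSV);x,y,z=P[...,0],P[...,1],P[...,2]
    reg=ok&(abs(x-493)<110)&(abs(y+20)<70)
    def rep(n,m):
        print(c,n,m.sum(),*( (rect(P[m][:,:2]),np.median(P[m][:,2]).round(1)) if m.sum()>5 else ()))
    rep("blue",reg&(hsv[...,0]>95)&(hsv[...,0]<135)&(hsv[...,1]>70)&(z>35)&(z<80))
    rep("base",ok&(abs(x-493)<110)&(y>-110)&(y<220)&(z>8)&(z<70))
    rep("plate",ok&(abs(x-505)<110)&(y>80)&(y<300)&(z>80)&(z<94))
    rep("bed",reg&(hsv[...,1]<60)&(hsv[...,2]>170)&(z>38)&(z<54))
    for n in ["nest","press_hinge","plate_grip"]:
        print(n,[(np.round(d["position"],1).tolist(),round(d["confidence"],2)) for d in optics.landmark_of(n,c)[:1]])
    cv2.imwrite(f"pics/m_{c}.png",img)
plan([493.5,-20,150],176.5)
E
python3 m.py; python3 -c "
import cv2,numpy as np
a=cv2.imread('pics/m_top.png')[180:280,180:380];b=cv2.imread('pics/m_scene.png')[200:300,230:430]
cv2.imwrite('pics/press.png',cv2.resize(np.vstack([a,b]),None,fx=3,fy=3,interpolation=cv2.INTER_CUBIC))"
```

```text
top blue 11 (array([552.5, -24.1]), array([24.3,  4.2]), 89.4) 58.6
top base 2555 (array([507.7,  52.9]), array([310.9, 177. ]), 87.8) 33.4
top plate 1066 (array([506.7, 153.4]), array([154.1, 122. ]), 86.1) 88.6
top bed 100 (array([505.5, -15.4]), array([ 85.6, 106.4]), 87.7) 45.3
nest [([493.8, -17.8, 44.1], 0.7)]
press_hinge []
plate_grip [([512.2, 216.3, 81.7], 0.66)]
scene blue 75 (array([494. , -15.3]), array([ 77.7, 118.6]), 86.6) 57.1
scene base 2327 (array([479.8,  47.3]), array([210.1, 297.8]), 7.5) 21.7
scene plate 776 (array([498.9, 151.4]), array([145.9, 109.6]), 87.0) 90.6
scene bed 15 (array([551.6,  21.5]), array([ 8.1, 19.5]), 60.0) 49.1
nest [([495.4, -15.6, 43.7], 0.77)]
press_hinge [([494.5, 68.6, 85.8], 0.96)]
plate_grip []
t 6.675 pos [ 429.  -257.3  148.2] shift units [ 9.12  3.68 -0.07] yaw 96.75 z [-0.001  0.001 -1.   ]
turn units z -17.4
```

View pics/press.png

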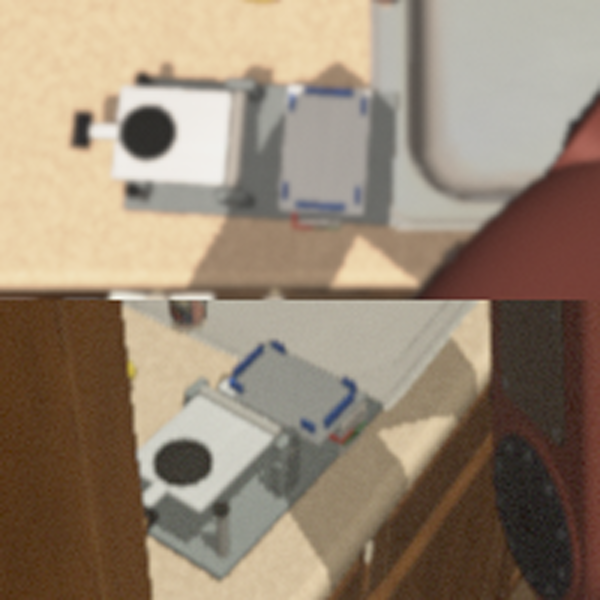

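The walls and bed show clearly in both views. I'll get a second nest estimate from the top camera.

```bash
python3 -c "
from h import *
for c in ['top','scene']:
    img,P,ok=cloud(c);x,y,z=P[...,0],P[...,1],P[...,2];b=img.astype(int)
    d=b[...,0]-b[...,2]
    for th in (25,40,60):
        m=ok&(abs(x-494)<75)&(abs(y+17)<55)&(z>48)&(z<70)&(d>th)
        if m.sum()>5: print(c,th,m.sum(),rect(P[m][:,:2]),np.median(z[m]))
    o=optics.find_in('tub',c);print(o[:1])
"
```

```text
top 25 44 (array([496. ,  -9.8]), array([ 57.4, 118.1]), 88.9) 58.05171063591345
[]
scene 25 98 (array([495. , -14.2]), array([ 76.7, 119.1]), 86.7) 57.541317836792885
scene 40 42 (array([494. , -14.4]), array([ 76.2, 117.2]), 86.7) 57.802645970212254
[{'position': [430.7, -239.3, 145.8], 'confidence': 0.77}]
```

```bash
python3 -m handwheel '[[[1,0.4,0],[0,0,0],0],[[1,0.4,0],[0,0,0],0],[[1,0.4,0],[0,0,0],0],[[1,0.4,0],[0,0,0],0],[[1,0.4,0],[0,0,0],0]]' >/dev/null
python3 -m handwheel '[[[1,0.4,0],[0,0,0],0],[[1,0.4,0],[0,0,-1],0],[[1,0.4,0],[0,0,-1],0],[[1,0.4,0],[0,0,-1],0],[[0,0,0],[0,0,-1],0]]' 
python3 -m handwheel '[[[0,0,0],[0,0,-1],0],[[0,0,0],[0,0,-1],0],[[0,0,0],[0,0,-1],0],[[0,0,0],[0,0,-1],0],[[0,0,0],[0,0,-1],0]]' >/dev/null
python3 -m handwheel '[[[0,0,0],[0,0,-1],0],[[0,0,0],[0,0,-1],0],[[0,0,0],[0,0,-1],0],[[0,0,0],[0,0,-1],0],[[0,0,0],[0,0,-1],0]]' >/dev/null
python3 -m handwheel '[[[0,0,0],[0,0,-1],0],[[0,0,0],[0,0,-1],0],[[0,0,0],[0,0,-1],0],[[0,0,0],[0,0,0],0]]' 
python3 -c "
from h import *
r=optics.read_camera('wrist');cv2.imwrite('pics/w2.png',r['img']);print((r['depth']>0).mean())
plan([494,-16.5,110],176.5)"
```

```text
clock: 8.12
tool_pos: [486.0, -20.8, 149.0]
tcp_rot: [-0.0, 0.535, 0.845, 0.0]
force: [-0.4, 0.6, 0.0]
grip_width: 0.681
gripper_force: 65.2
clock: 9.88
tool_pos: [486.0, -22.4, 149.0]
tcp_rot: [-0.0, 0.047, 0.999, 0.0]
force: [-0.2, -0.3, -0.2]
grip_width: 0.684
gripper_force: 65.2
0.9960234375
t 9.925 pos [486.  -22.4 149. ] shift units [-0.3   0.26  1.56] yaw 174.58 z [-0.  0. -1.]
turn units z -0.42
```

View pics/w2.png

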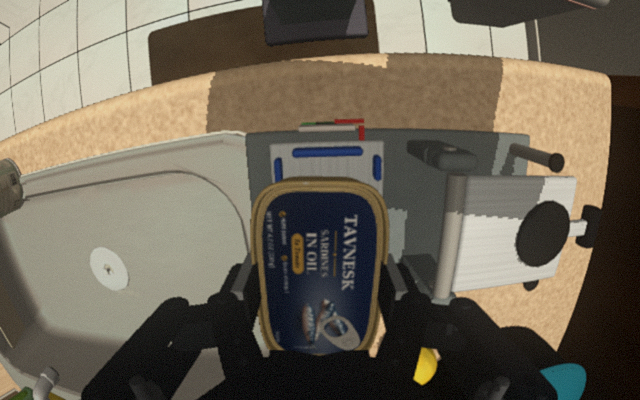

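The wrist view shows the front wall of the nest (270–385, 150) and the tub lid, so I can measure one relative to the other.

```bash
cat >> h.py <<'E'
def wcloud():
    r=optics.read_camera("wrist");d=r["depth"];K=r["camera_matrix"]
    v,u=np.mgrid[:400,:640];a=(u-K[0,2])/K[0,0];b=(v-K[1,2])/K[1,1];t=np.hypot(a,b)+1e-9
    k=np.tan(t)/t;ok=(d>0)&(t<1.4)
    P=np.stack([a*k*d,b*k*d,d],-1);return r["img"],(P-r["t"].reshape(3))@r["R"],ok
E
python3 -c "
from h import *
img,P,ok=wcloud();x,y,z=P[...,0],P[...,1],P[...,2];b=img.astype(int);d=b[...,0]-b[...,2]
for th in (30,60,90):
    m=ok&(x>400)&(x<520)&(abs(y+17)<60)&(z>47)&(z<70)&(d>th);print('blue',m.sum(),rect(P[m][:,:2]),P[m].min(0).round(1),P[m].max(0).round(1))
    m2=m&(x<440);print('  front',rect(P[m2][:,:2]),P[m2].min(0).round(1),P[m2].max(0).round(1))
m=ok&(z>46-8)&(z<54)&(x<445)&(x>400)&(abs(y+17)<60)&(b.min(-1)>120);print('bed',rect(P[m][:,:2]),np.median(z[m]))
s=robot.sense()['tool_pos']
m=ok&(abs(x-s[0])<80)&(abs(y-s[1])<60)&(z>135)&(z<165)
u=np.where(m);m&=(np.arange(400)[:,None]<350);print('tub',m.sum(),rect(P[m][:,:2]),np.percentile(z[m],[5,50,95]),P[m].min(0).round(1),P[m].max(0).round(1))
"
```

```text
blue 840 (array([447.9, -13.3]), array([76., 23.]), 85.2) [435.6 -51.7  49.9] [462.4  24.3  58.4]
  front (array([438.4, -12.6]), array([47.9,  4.2]), 88.0) [435.6 -36.7  51.2] [440.   11.3  58.4]
blue 375 (array([448. , -13.1]), array([73.8, 21.1]), 85.2) [436.6 -50.6  55.2] [461.5  23.6  58.4]
  front (array([439.5, -13.5]), array([46.1,  3.1]), 86.6) [436.6 -36.4  55.2] [440.    9.6  58.4]Traceback (most recent call last):
  File "<string>", line 5, in <module>
    m=ok&(x>400)&(x<520)&(abs(y+17)<60)&(z>47)&(z<70)&(d>th);print('blue',m.sum(),rect(P[m][:,:2]),P[m].min(0).round(1),P[m].max(0).round(1))
                                                                                                   ~~~~~~~~^^^
    return umr_minimum(a, axis, None, out, keepdims, initial, where)
ValueError: zero-size array to reduction operation minimum which has no identity
```

```bash
python3 -c "
from h import *
img,P,ok=wcloud();x,y,z=P[...,0],P[...,1],P[...,2]
s=robot.sense()['tool_pos'];print(s)
m=ok&(abs(x-s[0])<80)&(abs(y-s[1])<60)&(z>135)&(z<165)&(np.arange(400)[:,None]<350)
f=(b:=img.astype(int))[...,0]<90
for n,mm in (('all',m),('x<480',m&(x<480)),('rim',m&(x<470)&(b[...,2]-b[...,0]>20))):
    print(n,mm.sum(),rect(P[mm][:,:2]),np.percentile(z[mm],[5,50,95]).round(1),P[mm].min(0).round(1),P[mm].max(0).round(1))
plan([495,-16,110],176.5)
"
```

```text
[486.02095938 -22.37854603 149.02164204]
all 23221 (array([485.6, -23.2]), array([85.6, 98.9]), 83.2) [143.7 144.9 153.9] [435.3 -65.2 135.2] [537.4  20.1 165. ]
x<480 12886 (array([457.7, -25.8]), array([78.9, 44.7]), 90.0) [143.6 144.9 153.9] [435.3 -65.2 135.2] [480.   13.7 165. ]
rim 3212 (array([452.7, -21.3]), array([63.5, 34.6]), 89.9) [143.3 144.9 147.9] [435.3 -53.1 135.2] [470.   10.5 149.5]
t 10.025 pos [486.  -22.4 149. ] shift units [-0.33  0.29  1.56] yaw 174.59 z [-0.  0. -1.]
turn units z -0.42
```

```bash
python3 -m handwheel '[[[-0.28,0.27,0],[0,0,-0.43],0],[[0,0,0.8],[0,0,0],0],[[0,0,0.8],[0,0,0],0],[[0,0,0.5],[0,0,0],0],[[0,0,0],[0,0,0],0]]'
python3 -c "
from h import *
img,P,ok=wcloud();x,y,z=P[...,0],P[...,1],P[...,2];b=img.astype(int);d=b[...,0]-b[...,2]
cv2.imwrite('pics/w3.png',img)
m=ok&(x>400)&(x<520)&(abs(y+17)<60)&(z>47)&(z<64)&(d>35);print('blue',m.sum(),rect(P[m][:,:2]),P[m].min(0).round(1),P[m].max(0).round(1))
mm=ok&(x>420)&(x<470)&(z>83)&(z<99)&(b[...,2]-b[...,0]>20)&(abs(y+17)<50);print('rim',mm.sum(),rect(P[mm][:,:2]),P[mm].min(0).round(1),P[mm].max(0).round(1))
plan([493.5,-16.3,75],176.6)
"
```

```text
clock: 10.65
tool_pos: [493.3, -16.0, 95.9]
tcp_rot: [-0.001, 0.029, 1.0, 0.0]
force: [-0.2, -0.5, -1.5]
grip_width: 0.681
gripper_force: 65.2
blue 1460 (array([448.5, -13.3]), array([75.8, 23.8]), 86.6) [435.4 -51.5  49.8] [462.4  24.6  59.3]
rim 2695 (array([456.5, -15.3]), array([27. , 62.3]), 0.0) [442.9 -46.4  84.4] [470.   15.9  96. ]
t 10.7 pos [493.7 -16.2  96.6] shift units [ 0.01 -0.01  0.86] yaw 176.67 z [-0.  0. -1.]
turn units z 0.02
```

View pics/w3.png

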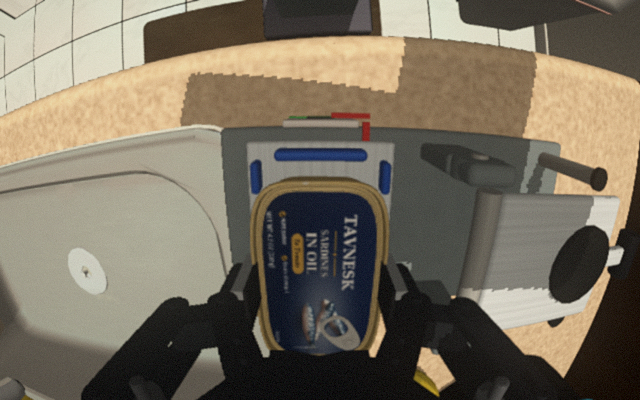

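Nearly aligned: the walls sit evenly on both sides and the tub is about 1 mm off. I'll nudge it and lower to about 76 mm.

```bash
python3 -m handwheel '[[[-0.03,0.03,0.2],[0,0,0],0],[[0,0,0.2],[0,0,0],0],[[0,0,0.2],[0,0,0],0],[[0,0,0.1],[0,0,0],0],[[0,0,0],[0,0,0],0]]'
```

```text
clock: 11.32
tool_pos: [494.2, -15.6, 78.9]
tcp_rot: [-0.0, 0.029, 1.0, 0.0]
force: [-0.8, -0.7, -1.8]
grip_width: 0.68
gripper_force: 65.2
```

```bash
python3 -m handwheel '[[[0,0,0.08],[0,0,0],0],[[0,0,0.06],[0,0,0],0],[[0,0,0],[0,0,0],0]]';python3 -m handwheel '[[[0,0,0.06],[0,0,0],0],[[0,0,0],[0,0,0],0]]'
```

```text
clock: 11.7
tool_pos: [494.3, -15.6, 75.5]
tcp_rot: [-0.0, 0.029, 1.0, -0.0]
force: [-0.7, -0.6, -1.6]
grip_width: 0.681
gripper_force: 65.2
clock: 11.95
tool_pos: [494.4, -15.6, 74.0]
tcp_rot: [-0.0, 0.029, 1.0, -0.0]
force: [0.2, 0.4, -2.7]
grip_width: 0.679
gripper_force: 65.2
```

```bash
python3 -m handwheel '[[[0,0,0.06],[0,0,0],0],[[0,0,0],[0,0,0],0]]';python3 -m handwheel '[[[0,0,0.06],[0,0,0],0],[[0,0,0],[0,0,0],0]]'
```

```text
clock: 12.2
tool_pos: [494.3, -15.6, 72.4]
tcp_rot: [-0.0, 0.029, 1.0, 0.0]
force: [-1.1, -0.2, -1.0]
grip_width: 0.677
gripper_force: 65.2
clock: 12.45
tool_pos: [494.5, -15.7, 71.1]
tcp_rot: [0.0, 0.029, 1.0, -0.0]
force: [-0.0, -0.3, -1.0]
grip_width: 0.686
gripper_force: 65.2
```

```bash
python3 -m handwheel '[[[0,0,0.05],[0,0,0],0],[[0,0,0],[0,0,0],0]]';python3 -m handwheel '[[[0,0,0],[0,0,0],1],[[0,0,0],[0,0,0],1],[[0,0,0],[0,0,0],1]]'; python3 -m handwheel '[[[0,0,-1],[0,0,0],1],[[0,0,-1],[0,0,0],1],[[0,0,-1],[0,0,0],1],[[0,0,-1],[0,0,0],1],[[0,0,-0.5],[0,0,0],1]]'
python3 -c "
from h import *
img,P,ok=wcloud();x,y,z=P[...,0],P[...,1],P[...,2];b=img.astype(int);d=b[...,0]-b[...,2]
cv2.imwrite('pics/w4.png',img)
m=ok&(x>400)&(x<580)&(abs(y+17)<60)&(z>47)&(z<62)&(d>35);print('blue',m.sum(),rect(P[m][:,:2]),P[m].min(0).round(1),P[m].max(0).round(1))
m=ok&(abs(x-494)<60)&(abs(y+17)<40)&(z>64)&(z<80);print('tub',m.sum(),rect(P[m][:,:2]),np.percentile(z[m],[2,50,98]).round(1))
for c in ('wrist','scene'):
  if c=='scene':optics.read_camera(c)
  for n in ('tub','nest','press_hinge','plate_grip'):print(c,n,[(np.round(o['position'],1).tolist(),round(o['confidence'],2)) for o in optics.landmark_of(n,c)[:1]])
"
```

```text
clock: 12.7
tool_pos: [494.5, -15.6, 70.0]
tcp_rot: [0.0, 0.029, 1.0, -0.0]
force: [-0.9, 0.9, 4.3]
grip_width: 0.682
gripper_force: 65.7
clock: 13.08
tool_pos: [494.4, -15.6, 69.7]
tcp_rot: [-0.0, 0.029, 1.0, 0.0]
force: [0.2, 1.2, 0.6]
grip_width: 1.002
gripper_force: 0.0
clock: 13.7
tool_pos: [494.9, -15.7, 183.4]
tcp_rot: [0.001, 0.029, 1.0, -0.0]
force: [-0.4, -0.3, 0.8]
grip_width: 1.0
gripper_force: 0.0
blue 617 (array([493.6, -16. ]), array([ 75.2, 113.4]), 86.6) [435.9 -56.9  54.5] [551.8  23.9  58.6]
tub 8797 (array([497.5, -16.6]), array([ 63.1, 105. ]), 87.0) [65.3 67.  69.8]
wrist tub [([504.0, -14.9, 46.4], 0.73)]
wrist nest []
wrist press_hinge [([503.1, 66.7, 88.0], 0.94)]
wrist plate_grip [([514.4, 218.3, 85.4], 0.58)]
scene tub [([493.6, -15.4, 45.3], 0.93)]
scene nest [([498.2, -17.1, 45.7], 0.76)]
scene press_hinge [([497.1, 70.8, 85.4], 0.66)]
scene plate_grip [([506.8, 220.2, 84.6], 0.88)]
```

View pics/w4.png

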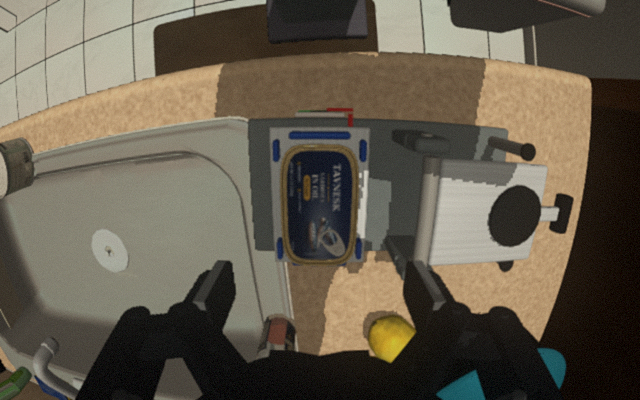

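The tub looks seated between the blue walls (centre about 318,203). I'll check that the lid is level, and measure the handle.

```bash
python3 -c "
from h import *
img,P,ok=wcloud();x,y,z=P[...,0],P[...,1],P[...,2];b=img.astype(int)
m=ok&(abs(x-495)<48)&(abs(y+16)<27)&(z>60)&(z<80)
A=np.c_[x[m]-495,y[m]+16,np.ones(m.sum())];print('lid plane',np.linalg.lstsq(A,z[m],rcond=None)[0].round(4))
m=ok&(x>430)&(x<570)&(y>105)&(y<180)&(z>70)&(z<110)
print('plate',m.sum(),rect(P[m][:,:2]),np.median(z[m]))
for yy in (202,208):
  m=ok&(abs(x-508)<40)&(y>yy)&(y<250)&(z>70)&(z<110)&(b.max(-1)<70);print('grip',m.sum(),rect(P[m][:,:2]),np.percentile(z[m],[5,50,95]).round(1))
m=ok&(x>400)&(x<620)&(y>-130)&(y<230)&(z>5)&(z<35)&(abs(b[...,0]-b[...,2])<25);print('base',rect(P[m][:,:2]),np.median(z[m]))
plan([509,219,183],-93.4);plan([509,219,183],86.6)
"
```

```text
lid plane [2.20000e-03 1.50000e-03 6.69661e+01]
plate 7266 (array([508.1, 142.5]), array([123.7,  74.9]), 0.0) 87.43522073686754
grip 546 (array([510.8, 214.2]), array([16.3, 35.7]), 82.0) [81.5 90.4 93.3]
grip 510 (array([511.2, 215.7]), array([16.6, 34.8]), 87.4) [81.9 90.6 93.3]
base (array([481.8,  44.6]), array([205.8, 300.2]), 15.9) 10.011868657130805
t 14.25 pos [494.2 -15.6 181.9] shift units [-0.04  9.4  -0.04] yaw 176.65 z [-0.001  0.    -1.   ]
turn units z -19.62
t 14.25 pos [494.2 -15.6 181.9] shift units [-0.04  9.4  -0.04] yaw 176.65 z [-0.001  0.    -1.   ]
turn units z 19.65
```

The lid is level and seated. Next I go above the handle and turn the jaws parallel to the hinge.

```bash
python3 -m handwheel '[[[0,1,0],[0,0,-1],1]]' >/dev/null; python3 -c "
from h import *
plan([510,218,183],-93.4)"
python3 -m handwheel '[[[0,0,0],[0,0,-1],1],[[0,0,0],[0,0,-1],1],[[0,0,0],[0,0,-1],1],[[0,0,0],[0,0,-1],1],[[0,0,0],[0,0,-1],1]]' >/dev/null
python3 -m handwheel '[[[0,0,0],[0,0,-1],1],[[0,0,0],[0,0,-1],1],[[0,0,0],[0,0,-1],1],[[0,0,0],[0,0,-1],1],[[0,0,0],[0,0,-1],1]]' >/dev/null
python3 -m handwheel '[[[0,0,0],[0,0,-1],1],[[0,0,0],[0,0,-1],1],[[0,0,0],[0,0,-1],1],[[0,0,0],[0,0,-1],1],[[0,0,0],[0,0,-1],1]]' >/dev/null
python3 -m handwheel '[[[0,0,0],[0,0,-1],1],[[0,0,0],[0,0,-1],1],[[0,0,0],[0,0,-1],1],[[0,0,0],[0,0,-0.6],1],[[0,0,0],[0,0,0],1]]'
python3 -c "
from h import *
plan([510,218,183],-93.4)"
```

```text
t 14.375 pos [495.9   8.7 182.1] shift units [-0.74  8.36 -0.04] yaw -178.8 z [-0. -0. -1.]
turn units z -18.63
clock: 16.88
tool_pos: [495.8, 9.4, 182.2]
tcp_rot: [-0.0, -0.685, 0.729, 0.0]
force: [-0.7, -0.7, -0.6]
grip_width: 0.998
gripper_force: 0.0
t 16.875 pos [495.8   9.4 182.2] shift units [-8.36 -0.05 -0.03] yaw -93.53 z [-0. -0. -1.]
turn units z -0.03
```

```bash
python3 -m handwheel '[[[-1,0,0],[0,0,0],1],[[-1,0,0],[0,0,0],1],[[-1,0,0],[0,0,0],1],[[-1,0,0],[0,0,0],1],[[-1,0,0],[0,0,0],1]]' >/dev/null
python3 -m handwheel '[[[-1,0,0],[0,0,0],1],[[-1,0,0],[0,0,0],1],[[-1,0,0],[0,0,0],1],[[-0.36,-0.05,0],[0,0,0],1],[[0,0,0],[0,0,0],1]]' 
python3 -c "
from h import *
img,P,ok=wcloud();x,y,z=P[...,0],P[...,1],P[...,2];b=img.astype(int)
cv2.imwrite('pics/w5.png',img)
m=ok&(abs(x-508)<40)&(y>202)&(y<250)&(z>70)&(z<110)&(b.max(-1)<70);print('grip',m.sum(),rect(P[m][:,:2]) if m.sum()>5 else 0,np.percentile(z[m],[5,50,95]).round(1))
print(optics.landmark_of('plate_grip','wrist')[:1])
plan([510,218,85],-93.4)"
```

```text
clock: 18.12
tool_pos: [509.9, 217.9, 182.1]
tcp_rot: [-0.0, -0.685, 0.728, -0.0]
force: [0.0, -0.3, -0.8]
grip_width: 1.003
gripper_force: 0.0
grip 1008 (array([511.6, 216.6]), array([16.6, 34. ]), 86.3) [86.6 91.7 93.3]
[{'position': [512.2, 218.9, 85.2], 'confidence': 0.87}]
t 18.225 pos [509.9 217.2 182.2] shift units [-0.04 -0.    3.89] yaw -93.55 z [-0. -0. -1.]
turn units z -0.03
```

View pics/w5.png

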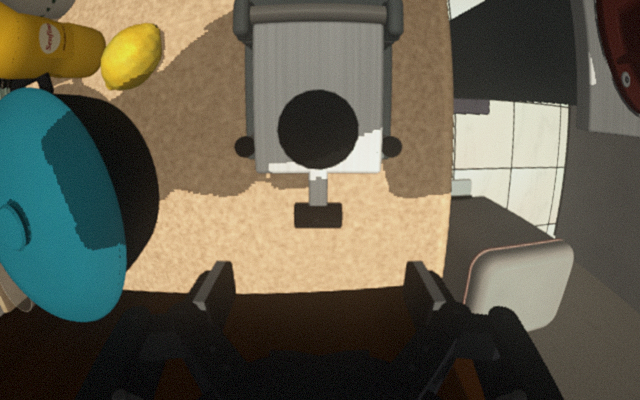

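The handle at (318,215) is centred between the jaws and the surroundings are clear. I'll descend and pinch it.

```bash
python3 -m handwheel '[[[-0.03,-0.03,1],[0,0,0],1],[[0,0,1],[0,0,0],1],[[0,0,1],[0,0,0],1],[[0,0,0.85],[0,0,0],1],[[0,0,0],[0,0,0],1]]'
python3 -m handwheel '[[[0,0,0],[0,0,0],0],[[0,0,0],[0,0,0],0],[[0,0,0],[0,0,0],0],[[0,0,0],[0,0,0],0],[[0,0,0],[0,0,0],0]]'
```

```text
clock: 18.85
tool_pos: [509.6, 217.4, 84.9]
tcp_rot: [-0.001, -0.685, 0.729, 0.001]
force: [-0.1, -0.4, 0.8]
grip_width: 0.996
gripper_force: 0.0
clock: 19.48
tool_pos: [510.9, 218.7, 87.1]
tcp_rot: [0.0, -0.685, 0.728, -0.0]
force: [-3.0, -0.9, 7.6]
grip_width: 0.407
gripper_force: 59.1
```

```bash
python3 -m handwheel '[[[0.06,0,-0.83],[0,0,0],0],[[0.17,0,-0.82],[0,0,0],0],[[0.29,0,-0.79],[0,0,0],0],[[0.39,0,-0.74],[0,0,0],0],[[0.49,0,-0.68],[0,0,0],0]]'
```

```text
clock: 20.1
tool_pos: [508.5, 182.9, 182.9]
tcp_rot: [-0.0, -0.685, 0.728, -0.0]
force: [4.4, -5.1, -11.1]
grip_width: 0.411
gripper_force: 60.8
```

```bash
python3 -m handwheel '[[[0.58,0,-0.6],[0,0,0],0],[[0.66,0,-0.52],[0,0,0],0],[[0.73,0,-0.42],[0,0,0],0],[[0.78,0,-0.31],[0,0,0],0],[[0.81,0,-0.2],[0,0,0],0]]'
python3 -m handwheel '[[[0.83,0,-0.09],[0,0,0],0],[[0.84,0,0.03],[0,0,0],0],[[0.82,0,0.15],[0,0,0],0],[[0.8,0,0.26],[0,0,0],0],[[0,0,0],[0,0,0],0]]'
```

```text
clock: 20.72
tool_pos: [503.1, 94.1, 234.6]
tcp_rot: [0.001, -0.685, 0.728, 0.0]
force: [4.1, 3.2, -10.1]
grip_width: 0.404
gripper_force: 60.5
clock: 21.35
tool_pos: [498.1, 11.1, 226.0]
tcp_rot: [0.0, -0.684, 0.729, -0.001]
force: [-1.3, -0.2, 6.2]
grip_width: 0.406
gripper_force: 60.4
```

```bash
python3 -m handwheel '[[[0,0,0],[0,0,0],1],[[0,0,0],[0,0,0],1],[[0,0,0],[0,0,0],1],[[0,0,-0.8],[0,0,0],1],[[0,0,-0.8],[0,0,0],1]]'
python3 -m handwheel '[[[0.5,0,0],[0,0,0],0],[[0.5,0,0],[0,0,0],0],[[0.5,0,0],[0,0,0],0],[[0.5,0,0],[0,0,0],0],[[0.5,0,0],[0,0,0],0]]'
python3 -m handwheel '[[[0.3,0,0],[0,0,0],0],[[0.3,0,0],[0,0,0],0],[[0,0,0],[0,0,0],0],[[0,0,0],[0,0,0],0],[[0,0,0],[0,0,0],0]]'
python3 -c "
from h import *
img,P,ok=wcloud();x,y,z=P[...,0],P[...,1],P[...,2];b=img.astype(int)
cv2.imwrite('pics/w6.png',img)
m=ok&(abs(x-490)<40)&(y<-68)&(y>-110)&(z>65)&(z<130)&(b.max(-1)<70);print('grip',m.sum(),rect(P[m][:,:2]) if m.sum()>5 else 0,np.percentile(z[m],[5,50,95]).round(1))
print(optics.landmark_of('plate_grip','wrist')[:1])
plan([490.5,-80,150],-93.4)"
```

```text
clock: 21.98
tool_pos: [497.8, 13.0, 265.4]
tcp_rot: [-0.0, -0.685, 0.728, 0.0]
force: [0.1, -0.4, -0.4]
grip_width: 1.004
gripper_force: 0.0
clock: 22.6
tool_pos: [494.1, -50.7, 264.8]
tcp_rot: [-0.0, -0.685, 0.729, 0.0]
force: [-0.2, 0.1, -0.2]
grip_width: 0.003
gripper_force: 0.0
clock: 23.22
tool_pos: [493.4, -64.3, 265.1]
tcp_rot: [0.0, -0.685, 0.728, 0.0]
force: [-0.0, -0.2, -0.5]
grip_width: 0.004
gripper_force: 0.0
grip 234 (array([493.6, -76.5]), array([18.7, 34.8]), 86.3) [121.1 127.2 129.7]
[{'position': [492.5, -71.1, 127.7], 'confidence': 0.58}]
t 23.325 pos [493.4 -64.4 265.1] shift units [0.63 0.08 4.6 ] yaw -93.48 z [ 0.  0. -1.]
turn units z -0.02
```

View pics/w6.png

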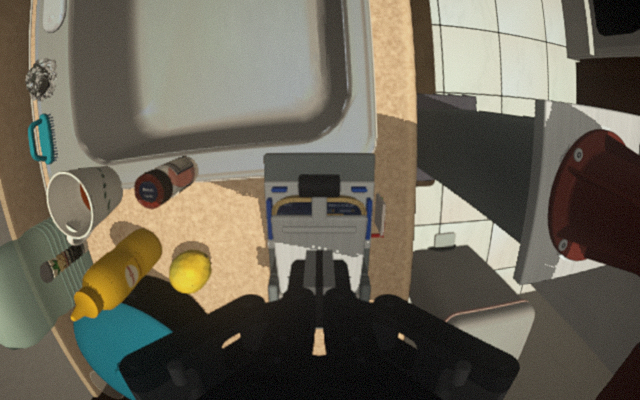

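The plate is over and still sinking, with its handle at (320,186). I'll wait, then measure.

```bash
python3 -m handwheel '[[[0.6,0.08,0.5],[0,0,0],0],[[0,0,0.5],[0,0,0],0],[[0,0,0.5],[0,0,0],0],[[0,0,0],[0,0,0],0],[[0,0,0],[0,0,0],0]]'
python3 -m handwheel '[[[0,0,0],[0,0,0],0],[[0,0,0],[0,0,0],0],[[0,0,0],[0,0,0],0],[[0,0,0],[0,0,0],0],[[0,0,0],[0,0,0],0]]' >/dev/null
cat > g.py <<'E'
from h import *
img,P,ok=wcloud();x,y,z=P[...,0],P[...,1],P[...,2];b=img.astype(int)
m=ok&(abs(x-490)<30)&(y<-55)&(y>-105)&(z>65)&(z<150)&(b.max(-1)<70);print('grip',m.sum(),rect(P[m][:,:2]) if m.sum()>5 else 0,np.percentile(z[m],[5,50,95]).round(1))
for yy in range(-95,-65,4):
  n=m&(abs(y-yy)<2);print(yy,n.sum(),z[n].max().round(1) if n.any() else '',end=' | ')
print([np.round(o['position'],1) for o in optics.landmark_of('plate_grip','wrist')[:1]])
optics.read_camera('scene');print([np.round(o['position'],1) for o in optics.landmark_of('plate_grip','scene')[:1]])
plan([490.5,-81,120],-93.4)
E
python3 g.py
```

```text
clock: 23.95
tool_pos: [490.5, -79.4, 227.6]
tcp_rot: [0.0, -0.685, 0.728, -0.0]
force: [0.3, -0.3, -0.4]
grip_width: -0.001
gripper_force: 0.0
grip 866 (array([493.3, -82.1]), array([17.9, 36.6]), 86.3) [82.1 88.7 90.7]
-95 0  | -91 157 87.7 | -87 229 90.3 | -83 199 91.9 | -79 162 92.0 | -75 109 90.3 | -71 10 86.3 | -67 0  | [array([674.8, -76.1,   2.7])]
[array([492.5, -83.7,  80.3])]
t 24.775 pos [490.4 -79.5 227.5] shift units [ 0.06 -0.01  4.3 ] yaw -93.51 z [-0.  0. -1.]
turn units z -0.02
```

```bash
python3 -m handwheel '[[[0.06,-0.06,1],[0,0,0],0],[[0,0,1],[0,0,0],0],[[0,0,1],[0,0,0],0],[[0,0,1],[0,0,0],0],[[0,0,0.3],[0,0,0],0]]'
python3 -m handwheel '[[[0,0,0.2],[0,0,0],0],[[0,0,0.2],[0,0,0],0],[[0,0,0],[0,0,0],0]]'
python3 -m handwheel '[[[0,0,0.1],[0,0,0],0],[[0,0,0.1],[0,0,0],0],[[0,0,0],[0,0,0],0]]'
```

```text
clock: 25.4
tool_pos: [491.0, -80.8, 118.9]
tcp_rot: [-0.001, -0.685, 0.728, 0.001]
force: [-0.0, -0.2, -0.4]
grip_width: -0.0
gripper_force: 0.0
clock: 25.78
tool_pos: [492.3, -81.2, 110.5]
tcp_rot: [0.0, -0.685, 0.728, -0.0]
force: [0.4, -0.0, 2.0]
grip_width: -0.002
gripper_force: 0.6
clock: 26.15
tool_pos: [492.3, -81.3, 105.3]
tcp_rot: [0.0, -0.685, 0.728, -0.001]
force: [0.8, -1.5, 4.2]
grip_width: -0.002
gripper_force: 2.0
```

```bash
python3 -m handwheel '[[[0,0,0.15],[0,0,0],0],[[0,0,0.15],[0,0,0],0],[[0,0,0.15],[0,0,0],0],[[0,0,0.15],[0,0,0],0],[[0,0,0],[0,0,0],0]]'
python3 -m handwheel '[[[0,0,0],[0,0,0],0],[[0,0,0],[0,0,0],0]]'
python3 - <<'E'
from h import *
o=[]
img,P,ok=cloud("scene");b=img.astype(int);x,y,z=P[...,0],P[...,1],P[...,2]
o.append(cv2.resize(img[250:300,310:370],(600,500),interpolation=cv2.INTER_CUBIC)[:300] if 0 else img[225:285,320:400])
w,Pw,_=wcloud();o=[cv2.resize(o[0],(640,480),interpolation=cv2.INTER_CUBIC)]
cv2.imwrite("pics/s7.png",o[0]);cv2.imwrite("pics/w7.png",w)
for n in ("tub","nest","plate_grip"):
    print(n,[(np.round(q["position"],1).tolist(),round(q["confidence"],2)) for q in optics.landmark_of(n,"scene")[:1]])
m=ok&(b[...,2]>b[...,1]+60)&(b[...,2]>b[...,0]+60)&(abs(x-425)<60)&(abs(y+20)<60)&(z>0);print("red",m.sum(),P[m].mean(0) if m.any() else "")
m=ok&(b[...,1]>b[...,2]+20)&(b[...,1]>b[...,0]+20)&(abs(x-425)<60)&(abs(y+20)<60)&(z>0);print("green",m.sum(),P[m].mean(0) if m.any() else "")
E
```

```text
clock: 26.78
tool_pos: [492.4, -80.8, 90.6]
tcp_rot: [0.001, -0.685, 0.728, -0.0]
force: [0.1, 1.1, 10.3]
grip_width: 0.003
gripper_force: 5.2
clock: 27.02
tool_pos: [492.4, -80.8, 90.7]
tcp_rot: [0.001, -0.685, 0.728, -0.0]
force: [-0.6, 1.7, 9.7]
grip_width: -0.0
gripper_force: 5.1
tub [([496.2, -15.1, 32.4], 0.62)]
nest [([496.3, -18.9, 32.2], 0.57)]
plate_grip [([491.0, -82.9, 59.8], 0.9)]
red 13 [462.68092551 -25.33815218 596.44560407]
green 0
```

View pics/s7.png

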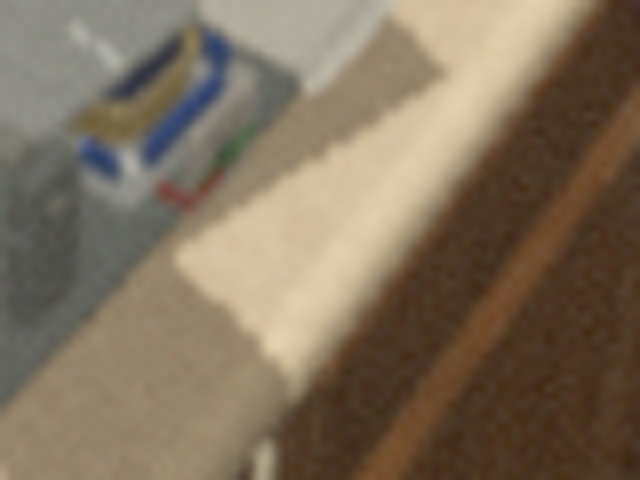

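The pointer's red arm meets the green band at about (235,150). The tip travel and the drops of the handle, tub and nest all put the bed about 12 mm down. I'm handing in.

```bash
python3 -c "
from station import order,robot
print(robot.sense()['force']);print(order.close_job())"
```

```text
[0.2498982  1.34614018 9.63090797]
the job is handed in; nothing more can be done
None
```

The tub is in the nest lid up, the plate is flipped over onto it, and I handed in with the arm still pressing the handle at about 10 N, the bed about 12 mm down by my measurements; the verdict was not shown.

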